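Unfold the mirror's leg and stand it on the mat

TASK

The vanity mirror lies face down on its sloping drying rack. While it lies there, swing the leg on its back fully out to its stop; then carry the mirror to the cork mat and gently stand it there on its bottom edge and leg, wholly on the mat and roughly square to it, with the glass facing the robot's side and the leg behind, and let go. Leave the containers on the shelf alone.

Things in the scene. Friction and masses are not known exactly. Their poses are not given: they have to be found in the camera images.
- mirror_lug (a point): Centre of the mirror's grip lug, the place to hold the mirror: a wooden tongue 50 mm long, 36 mm wide (y), 14 mm thick, sticking out of the middle of the plate's top edge in the same plane. Axes are the mirror's: x from the lug to the bottom edge (185 mm away), y along the bottom edge, z out of the back (leg side); the glass is the -z face. At the start it points up towards the robot, over the rack's top
- mirror_centre (a point): Centre of the mirror's wooden-framed plate: 160 mm long (x, top to bottom edge), 120 mm wide (y), 14 mm thick, 0.3 to 0.45 kg; 105 mm in +x of the lug's centre, axes as for the lug. At the start it lies glass down on the rack's 40 degree (0.70 rad) slope, lug uppermost
- edge_a (a point): One end (+y) of the mirror's bottom edge, on the back face: the line from here to edge_b rests on the mat when the mirror stands. Standing on its fully open leg the mirror leans back 20 degrees from upright: turned about its y axis by 110 degrees from level face down, 70 degrees from its pose on the rack; the foot is then 95 mm behind this edge
- edge_b (a point): Other end (-y) of that bottom edge, 120 mm from edge_a; 185 mm in x and 7 mm in z from the lug's centre
- leg_hinge (a point): Middle of the leg's hinge axis, 35 mm from the plate's centre towards the lug, 5 mm above the back face. The leg is a flat aluminium strut 30 mm wide, 8 mm thick, 118 mm from hinge to rubber foot; folded it lies along the back, foot at the bottom edge. Axes turn with the leg: x from hinge to foot, y along the hinge axis, z away from the mirror's back when folded
- leg_tab (a point): Grip point of the leg's pull tab, a block 30 mm wide (y), 14 mm along the leg (x), standing 26 mm up from the leg's outer face near the foot; this point is 99 mm from the hinge along the leg and 18 mm out (z) from the strut's mid-plane, 12 mm below the tab's top, 23 mm above the mirror's back when folded. Axes as for leg_hinge
- leg_foot (a point): Tip of the leg, 118 mm from the hinge: rests on the mat when the mirror stands
- leg (a joint): Opening of the leg about its hinge (rad): 0 folded flat, 0.80 fully out at its stop. The foot swings up, away from the back (turning about the mirror's -y axis). A light friction of 0.04 N m holds it where it is left. When the mirror stands, its weight pushes the leg against its stop
- rack: Fixed white plastic drying rack of four slats sloping 40 degrees, 112 mm wide, 107 mm high at its end nearest the robot (its -x), with a lip at the low end (+x) that stops the mirror's bottom edge and stands 10 mm above the slope. Origin: on the counter under its middle
- mat: Fixed cork mat 160 mm (x) by 180 mm (y), 3 mm thick, on the counter. Origin: centre of its underside; its +x points away from the robot, so the glass must face its -x side
- tub: Tall white plastic vitamin tub, 76 mm across, 125 mm high, on the white shelf (30 mm high, 100 mm deep) along the back of the counter. Leave alone. Origin: centre of its underside
- jar: Squat amber glass jar with black lid, 80 mm across, 66 mm high, on the shelf. Leave alone. Origin: centre of its underside
- pills: Teal pill bottle with white flip cap, 50 mm across, 91 mm high, on the shelf. Leave alone. Origin: centre of its underside
- tin: Steel tin, 89 mm across, 54 mm high, on the shelf. Leave alone. Origin: centre of its underside
Things that resemble listed ones, but are neither listed nor needed, are in the scene too. Of the things like the part that bears mirror_lug, leave any that is green; of the rest the smaller one is meant.

How it is judged:
On the way:
1. the leg is swung out to its stop (over 0.70 rad) while the mirror still lies on the rack (value of joint leg above 0.7 rad and distance of mirror_centre from where it was at the start of the episode below 0.03 m), for 0.2 s.
At the end, for the whole second after the job is handed in: The mirror stands at rest on the mat: bottom edge and foot within its outline and on its surface (under 16 mm high), leg out over 0.70 rad, lug over 140 mm high, square to the mat within 0.30 rad, the foot on the mat's far half (glass towards the robot) (x of edge_a in the frame of mat between -0.08 and 0.08 m and y of edge_a in the frame of mat between -0.09 and 0.09 m and height (world z) of each of edge_a, edge_b, leg_foot below 0.016 m and x of edge_b in the frame of mat between -0.08 and 0.08 m and y of edge_b in the frame of mat between -0.09 and 0.09 m and x of leg_foot in the frame of mat between -0.08 and 0.08 m and y of leg_foot in the frame of mat between -0.09 and 0.09 m and value of joint leg above 0.7 rad and height (world z) of mirror_lug above 0.14 m and angle between the y axis of mirror_lug and the y axis of mat, either way round below 0.3 rad and x of leg_foot in the frame of mat above 0 m and contact force between mirror and mat above 1 N and linear speed of mirror below 0.02 m/s and angular speed of mirror below 0.1 rad/s); the robot touches nothing.
It fails at once if the tub on the shelf is shifted by over 30 mm or tipped (distance of tub from where it was at the start of the episode above 0.03 m or angle between tub's own z axis and vertical above 0.3 rad).
It fails at once if the jar on the shelf is shifted by over 30 mm or tipped (distance of jar from where it was at the start of the episode above 0.03 m or angle between jar's own z axis and vertical above 0.3 rad).
It fails at once if the pills on the shelf is shifted by over 30 mm or tipped (distance of pills from where it was at the start of the episode above 0.03 m or angle between pills's own z axis and vertical above 0.3 rad).
It fails at once if the tin on the shelf is shifted by over 30 mm or tipped (distance of tin from where it was at the start of the episode above 0.03 m or angle between tin's own z axis and vertical above 0.3 rad).
It fails at once if the mirror is dropped or slammed on the mat (over 60 N) (contact force between mirror and mat above 60 N).
It also fails if it takes over 53 s, if anything falls off the work surface, if the arm or the gripper's body presses on something with over 40 N, if the wrist force passes 120 N, or if a joint passes its speed limit or range.

ROBOT

A 6-joint arm with a two-finger parallel gripper is mounted at the origin on the work surface. World frame = base frame: x ahead of the robot, y to its left, z up, the work surface at z = 0. Lengths are in m, angles in rad, forces in N, time in s.
With the tool pointing down it reaches from about 0.3 to 0.75 m from the base axis. Payload 8.5 kg.
Tool frame: the origin (TCP) lies on the mounting face of the last link; the fingertips stand manip.nose_length ahead of it and the grasp point (between the pads) lies 155 mm ahead of it (manip.nose_length is the distance from the TCP to the fingertips, in m); z points along the fingers, y is the direction in which the jaws open and shut (so a half turn about z gives the same grasp; the last joint's range is limited). The gripper opens to 85 mm and grips with 20 to 120 N. Pads are 22 mm wide; open, the fingers measure 114 mm over their backs; the gripper's body (76 mm by 85 mm) begins 54 mm behind the grasp point. The pads swing forward as they close: fully open they stand 13 mm farther back than shut.
Start: joints at [-1.432, 0.381, 1.297, -0, 1.464, -0.215], TCP at [0.191, -0.516, 0.405] pointing down, gripper open.
Joint ranges: [-3.11, 3.11], [-0.89, 2.33], [0.22, 2.48], [-1.42, 4.56], [0.17, 2.85], [-2.88, 2.88]. Speed limits (rad/s): [2.39, 2.39, 3.14, 3.14, 3.14, 3.14].

INTERFACE

Orientations are given as a unit quaternion [w, x, y, z].
In Python, from plant import status, cams, ticket, manip gives the robot as it stands. The module is installed in compiled form; this text tells all that it offers.
- The arm moves only by the tool send_rows, never from a script. Its argument "increments" is a list of rows, each a list of 3 entries, a list of its own where there are three numbers: the turn, a rotation vector about the tool's x, y, z in degrees, then the shift along the tool's x, y, z in mm, then the opening, from -1 (shut) to 1 (fully open). A call has 1 to 10 rows; each row shifts and turns the pose as measured when the row begins, along the tool's axes as they then stand; what a row does not reach is not made up. A row lasts 1/8 s, in which the tool goes at most 62.5 mm and 10.7 degrees, less where a joint would pass 70% of its speed; a pose out of reach is approached as far as the arm can. A call with a gripper value outside its range is refused whole. The fingers move at their own pace and stop on an object; the grip force is fixed at half the most. Time passes only in rows, so rows that do not move let the fingers close. It gives the time, the measured TCP pose, the force and the opening at its end, in the units of the state.
- status.get_state(): the state, without advancing time (a new reading comes with each control period).
- cams.snapshot(name): name is "side" or "top"; returns a dict with "pixels" (420x560x3 uint8, red, green, blue), "vfov" (degrees; the focal length in pixels is half the picture's height over the tangent of half this angle, whatever the lens; pixels are square), "cx", "cy" (the principal point, pixels), "xyz" and "rotation" of the camera in the world. Camera axes: x right, y down, z forward; pixel columns grow to the right and rows downward; lengths in m; the calibration is good to about 2 mm. A picture is of the moment at which its call begins. There is no depth.
- ticket.job_done(): hands the job in, once; it reports no verdict.
Trained networks look in the newest picture that a camera, given by its name, has taken for a name from the list of things; names that differ only in an ending like _2 or _b are one class to them, and where a whole thing is asked for, a point or a joint stands for the part that bears it (a point fixed in the world has none). Each returns a list of dicts, best first, with "conf" (0 to 1); they miss things now and then, are a little off and sometimes report something else, mostly with a low value. They report only what shows in the picture. A call takes as long as a camera call. They do not tell look-alikes from the thing itself.
- cams.outline_of(camera, query): "region" (420x560 bool, what is visible of it).
- cams.spot_point(camera, query): "centre" ([x, y, z] in m, in world coordinates, good to about 4 mm: a listed point, or the origin of a listed thing).
The state is a dict: "t": time; "joint_positions": joint angles; "dq": joint speeds; "joint_efforts": joint torques, N m; "ee_pos": TCP position; "ee_rot": TCP orientation; "ft_force": force on the tool from outside, world axes, zero at the start; "torque": the same for the moment, N m; "gripper_width": opening from 0.0 (shut) to 1.0 (fully open).
Only numpy, scipy, OpenCV 4.12 (cv2) and the standard library are available. Lean on these libraries where they do the work, as an engineer would, in place of code of your own. Each camera call takes 0.05 s, during which the arm holds its last target. There are 200 camera calls.

## Working session

There is one attempt and no reset: what is moved stays moved. The work goes in short steps, Python scripts to look and compute and a tool call to move; the robot and the scene stay as the last step left them, time stands still between calls to the robot, and variables do not carry over. Pictures are saved under pics/ and viewed, about 8 in all and at most 12, crops included, and the job is handed in when it is done.

Besides the shell and the picture viewer there is one more tool, called after "Call:" as name(argument=value, ...), one argument or row to a line, values as JSON. send_rows: Moves the arm, as the interface text tells. Its arguments: {"type":"object","properties":{"increments":{"type":"array","items":{"type":"array"}}},"required":["increments"]}

```bash
mkdir -p pics; cat > h.py <<'E'
import numpy as np, cv2
from plant import status, cams, ticket, manip
def snap(n,f=None):
    s=cams.snapshot(n)
    if f: cv2.imwrite('pics/'+f,s['pixels'][:,:,::-1])
    return s
def proj(s,p):
    R=np.array(s['rotation']); R=R if R.shape==(3,3) else None
    c=R.T@(np.array(p)-s['xyz']); f=210/np.tan(np.radians(s['vfov']/2))
    return np.array([s['cx']+f*c[0]/c[2], s['cy']+f*c[1]/c[2]])
E
python3 - <<'E'
from h import *
np.set_printoptions(precision=4,suppress=True)
print(status.get_state(), manip.nose_length)
ims=[]
for n in('side','top'):
    s=snap(n,n+'0.png'); print(n,s['xyz'],s['rotation'],s['vfov'],s['cx'],s['cy'])
    for q in('mirror_lug','mirror_centre','edge_a','edge_b','leg_hinge','leg_tab','leg_foot','rack','mat','tub','jar','pills','tin'):
        for d in cams.spot_point(n,q)[:4]: print(q,np.round(d['centre'],4),round(d['conf'],2),proj(s,d['centre']).round(0) if np.shape(s['rotation'])==(3,3) else '')
E
```

```text
{'t': 0.0, 'joint_positions': array([-1.4323,  0.3812,  1.2983,  0.    ,  1.4636, -0.2153]), 'dq': array([-0.0014,  0.0005, -0.0001, -0.0004, -0.0006, -0.0006]), 'joint_efforts': array([ -0.0014, -44.8466, -23.1282,  -0.0002,   0.0047,  -0.    ]), 'ee_pos': array([ 0.1906, -0.5159,  0.4041]), 'ee_rot': array([-0.0008,  0.9844,  0.176 ,  0.    ]), 'ft_force': array([0.7096, 0.0137, 0.1827]), 'torque': array([0.021 , 0.0329, 0.0053]), 'gripper_width': 1.0024351555653517} 0.1734
side [ 0.5276 -0.871   0.7317] [-0.4306  0.9023 -0.0185  0.0116] 54.13059681467069 272.68130245787114 210.49549539470397
mirror_lug [ 0.4621 -0.2008  0.1382] 0.97 
mirror_lug [ 0.1983 -0.3689  0.0152] 0.96 
mirror_lug [ 0.7172 -0.4512  0.0097] 0.79 
mirror_centre [ 0.3232 -0.4132  0.0066] 0.92 
mirror_centre [ 0.6169 -0.4788  0.004 ] 0.68 
mirror_centre [ 0.5398 -0.2094  0.0691] 0.59 
edge_a [ 0.5213 -0.4426  0.0139] 0.91 
edge_a [ 0.5999 -0.273   0.025 ] 0.72 
edge_a [ 0.3943 -0.5215  0.0164] 0.68 
edge_a [ 0.4474 -0.3765  0.0173] 0.61 
edge_b [ 0.5213 -0.4426  0.0139] 0.91 
edge_b [ 0.5999 -0.273   0.025 ] 0.7
[... 1312 characters left out ...]
0.98 
edge_b [ 0.6136 -0.1615  0.028 ] 0.82 
edge_b [ 0.4482 -0.3768  0.0195] 0.65 
edge_b [ 0.3927 -0.5198  0.0194] 0.64 
leg_hinge [ 0.2828 -0.3971  0.0203] 0.97 
leg_hinge [ 0.5211 -0.2077  0.1049] 0.93 
leg_hinge [ 0.6462 -0.4764  0.0186] 0.93 
leg_tab [ 0.55   -0.4948  0.0368] 0.8 
leg_tab [ 0.4041 -0.4429  0.0508] 0.72 
leg_tab [ 0.604  -0.2217  0.0543] 0.63 
leg_foot [ 0.6099 -0.2154  0.0266] 0.83 
leg_foot [ 0.4252 -0.4479  0.0277] 0.7 
leg_foot [ 0.5377 -0.4992  0.0181] 0.6 
mat [ 0.5419  0.1525 -0.0003] 0.66 
tub [ 0.7766 -0.0906  0.0302] 0.9 
jar [0.773  0.1302 0.0277] 0.83 
pills [0.7785 0.0354 0.0338] 0.77 
pills [ 0.6121 -0.214   0.0259] 0.18 
tin [ 0.7776 -0.199   0.0304] 0.91
```

```bash
cat >> h.py <<'E'
from scipy.spatial.transform import Rotation as Ro
def q2R(q): return Ro.from_quat([q[1],q[2],q[3],q[0]]).as_matrix()
def proj(s,p):
    c=q2R(s['rotation']).T@(np.array(p)-s['xyz']); f=210/np.tan(np.radians(s['vfov']/2))
    return np.array([s['cx']+f*c[0]/c[2], s['cy']+f*c[1]/c[2]])
E
python3 - <<'E'
import cv2,numpy as np
a=cv2.imread('pics/side0.png');b=cv2.imread('pics/top0.png')
cv2.imwrite('pics/both.png',cv2.resize(np.vstack([a,b]),(560*600//840*1,600)) if 0 else cv2.resize(np.hstack([a,b]),(800,300)))
E
```

```text
(no output)
```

View pics/side0.png

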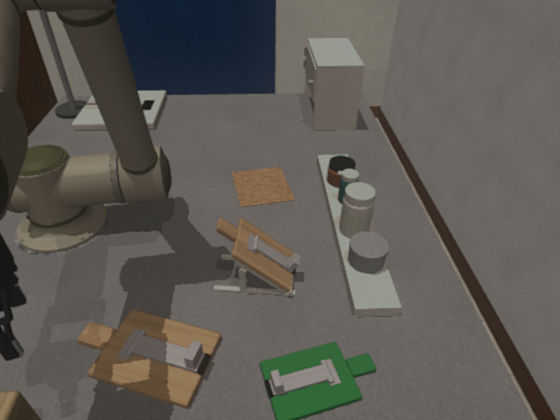

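View pics/top0.png

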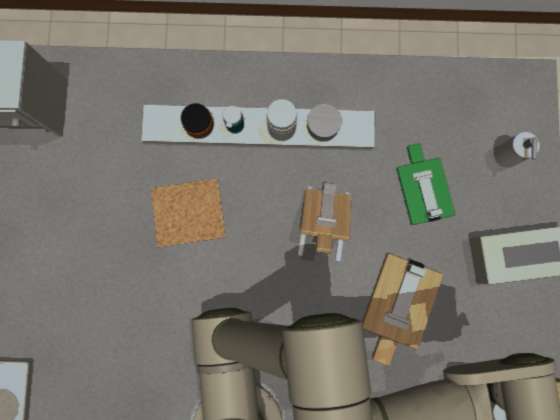

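Candidates are the wooden mirror on the rack (side 260,255; top 326,215), the bigger wooden one flat on the counter (side 155,350; top 403,300) and the green one (side 310,380; top 425,190). I choose the one on the rack, as the smaller non-green mirror. Next I fit its pose and check it in a crop.

```bash
cat >> h.py <<'E'
from scipy.optimize import least_squares
LOC={'mirror_lug':(0,0,0),'mirror_centre':(.105,0,0),'edge_a':(.185,.06,.007),'edge_b':(.185,-.06,.007),'leg_hinge':(.07,0,.012),'leg_tab':(.169,0,.030),'leg_foot':(.188,0,.012)}
def Rm(yaw,pitch): return Ro.from_euler('ZY',[yaw,pitch]).as_matrix()
def ray(s,uv,z):
    f=210/np.tan(np.radians(s['vfov']/2)); R=q2R(s['rotation'])
    d=R@np.array([(uv[0]-s['cx'])/f,(uv[1]-s['cy'])/f,1]); return s['xyz']+d*(z-s['xyz'][2])/d[2]
def TR(): 
    st=status.get_state(); return np.array(st['ee_pos']),q2R(st['ee_rot'])
def rows(p1,R1,n,grip,p0=None,R0=None):
    "straight interpolation, per-row increments printed"
    if p0 is None: p0,R0=TR()
    from json import dumps
    rv=Ro.from_matrix(R0.T@R1).as_rotvec(); out=[]
    for i in range(n):
        R=R0@Ro.from_rotvec(rv*i/n).as_matrix()
        out.append([[round(x,1) for x in np.degrees(rv/n)],[round(x,1) for x in R.T@(p1-p0)/n*1000],grip])
    print(dumps(out))
E
python3 - <<'E'
from h import *
np.set_printoptions(precision=4,suppress=True)
obs=[];P0=np.array([.5385,-.21,.071]); S={}
for n in('side','top'):
    s=S[n]=snap(n)
    for q in LOC:
        for d in cams.spot_point(n,q):
            if d['conf']<.4: continue
            e=Rm(-.12,.698)@(np.array(LOC[q])-[.105,0,0])+P0
            if np.linalg.norm(e-d['centre'])<.03: obs.append((q,np.array(d['centre']))); print(n,q,obs[-1][1])
def f(v): return np.ravel([Rm(v[3],v[4])@LOC[q]+v[:3]-c for q,c in obs])
r=least_squares(f,[.46,-.2,.138,-.12,.698],loss='soft_l1',f_scale=.004); v=r.x; print('lug yaw pitch',v, 'rms',np.sqrt(np.mean(f(v)**2)))
np.save('mir.npy',v)
for n in S:
  for d in cams.outline_of(n,'mat')[:1]:
    c,_=cv2.findContours(d['region'].astype(np.uint8),cv2.RETR_EXTERNAL,cv2.CHAIN_APPROX_NONE); c=max(c,key=cv2.contourArea)
    g=np.array([ray(S[n],p[0],.003)[:2] for p in c]); print('mat',n,cv2.minAreaRect((g*1000).astype(np.float32)))
s=S['side'];im=s['pixels'][:,:,::-1].copy(); t=S['top']['pixels'][:,:,::-1].copy()
crops=[]
for s,im,(x,y) in((S['side'],im,(200,190)),(S['top'],t,(270,155))):
    c=cv2.resize(im[y:y+120,x:x+120],(400,400),interpolation=cv2.INTER_CUBIC)
    o=c.copy()
    for q,l in LOC.items():
        u=(proj(s,Rm(v[3],v[4])@l+v[:3])-[x,y])*400/120; cv2.circle(o,tuple(int(k) for k in u),3,(0,0,255),-1)
    crops.append(o)
cv2.imwrite('pics/crop1.png',np.hstack(crops))
E
```

```text
side mirror_lug [ 0.4613 -0.1999  0.1384]
side mirror_centre [ 0.5399 -0.2105  0.0731]
side edge_b [ 0.6    -0.2747  0.0257]
side leg_hinge [ 0.5175 -0.2072  0.1016]
side leg_tab [ 0.6127 -0.2203  0.0499]
side leg_foot [ 0.614  -0.216   0.0272]
top mirror_lug [ 0.4625 -0.1996  0.1376]
top mirror_centre [ 0.5378 -0.2098  0.0737]
top edge_a [ 0.6104 -0.1577  0.0227]
top edge_b [ 0.5959 -0.273   0.0265]
top leg_hinge [ 0.5267 -0.205   0.1012]
top leg_tab [ 0.6075 -0.2202  0.0533]
top leg_foot [ 0.6127 -0.2172  0.0241]
lug yaw pitch [ 0.4612 -0.1998  0.1386 -0.117   0.7025] rms 0.002141625546510026
mat side ((540.6790771484375, 152.69821166992188), (162.1087188720703, 183.0457763671875), 9.73621654510498)
mat top ((543.4843139648438, 153.24386596679688), (161.3988800048828, 182.67662048339844), 9.83938980102539)
```

View pics/crop1.png

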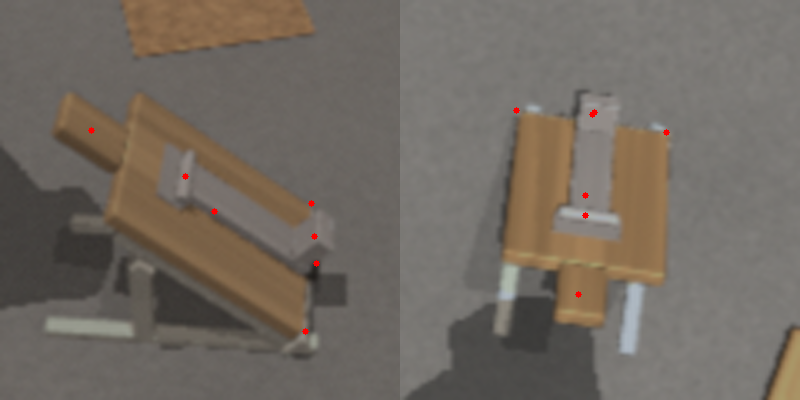

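The model fits the smaller wooden mirror on the rack in both crops: the lug is at crop (90,130) and the tab at about (318,235). The mat's yaw is +9.8° in both views. Next is the approach to the tab.

```bash
cat >> h.py <<'E'
def tool(yaw,phi):
    "jaws along mirror y; pointing phi deg below horizontal"
    z=Rm(yaw,np.radians(phi))[:,0]; y=-Rm(yaw,0)[:,1]; return np.c_[np.cross(y,z),y,z]
E
python3 - <<'E'
from h import *
v=np.load('mir.npy'); R=Rm(v[3],v[4]); tab=v[:3]+R@np.array([.169,0,.034])
Rt=tool(v[3],105); g=tab-Rt[:,2]*.155
print(tab,g)
pre=g-Rt[:,2]*.07
rows(pre,Rt,10,0.2); rows(g,Rt,4,0.2,pre,Rt)
E
```

```text
[ 0.61111106 -0.21741514  0.05539541] [ 0.65095388 -0.22209699  0.20511392]
[[[0.4, -1.5, 2.7], [55.0, -10.8, 13.2], 0.2], [[0.4, -1.5, 2.7], [54.7, -13.3, 11.9], 0.2], [[0.4, -1.5, 2.7], [54.4, -15.8, 10.6], 0.2], [[0.4, -1.5, 2.7], [53.8, -18.2, 9.3], 0.2], [[0.4, -1.5, 2.7], [53.1, -20.7, 8.0], 0.2], [[0.4, -1.5, 2.7], [52.3, -23.1, 6.8], 0.2], [[0.4, -1.5, 2.7], [51.3, -25.5, 5.6], 0.2], [[0.4, -1.5, 2.7], [50.2, -27.8, 4.5], 0.2], [[0.4, -1.5, 2.7], [48.9, -30.1, 3.4], 0.2], [[0.4, -1.5, 2.7], [47.5, -32.4, 2.3], 0.2]]
[[[0.0, 0.0, 0.0], [-0.0, 0.0, 17.5], 0.2], [[0.0, 0.0, 0.0], [-0.0, 0.0, 17.5], 0.2], [[0.0, 0.0, 0.0], [-0.0, 0.0, 17.5], 0.2], [[0.0, 0.0, 0.0], [-0.0, 0.0, 17.5], 0.2]]
```

Call:
send_rows(
  increments=[
    [[0.4,-1.5,2.7],[55,-11,13],0.2],
    [[0.4,-1.5,2.7],[55,-13,12],0.2],
    [[0.4,-1.5,2.7],[54,-16,11],0.2],
    [[0.4,-1.5,2.7],[54,-18,9],0.2],
    [[0.4,-1.5,2.7],[53,-21,8],0.2],
    [[0.4,-1.5,2.7],[52,-23,7],0.2],
    [[0.4,-1.5,2.7],[51,-25,6],0.2],
    [[0.4,-1.5,2.7],[50,-28,5],0.2],
    [[0.4,-1.5,2.7],[49,-30,3],0.2],
    [[0.4,-1.5,2.7],[48,-32,2],0.2],
  ],
)

```text
t: 3.55
ee_pos: [0.6833, -0.2242, 0.2662]
ee_rot: [-0.008, 0.988, -0.072, -0.136]
ft_force: [0.7, -0.6, -0.1]
gripper_width: 0.599
```

```bash
cat > s1.py <<'E'
from h import *
v=np.load('mir.npy'); R=Rm(v[3],v[4]); tab=v[:3]+R@np.array([.169,0,.034])
Rt=tool(v[3],105); g=tab-Rt[:,2]*.155; pre=g-Rt[:,2]*.07
E
python3 - <<'E'
from s1 import *
print(TR()[0],pre); rows(pre,Rt,3,0.2)
E
```

```text
[ 0.68333843 -0.22415816  0.26621751] [ 0.66894741 -0.22421137  0.27272872]
[[[-0.1, 0.2, -0.5], [-5.2, 0.7, -0.8], 0.2], [[-0.1, 0.2, -0.5], [-5.2, 0.7, -0.8], 0.2], [[-0.1, 0.2, -0.5], [-5.2, 0.6, -0.8], 0.2]]
```

Call:
send_rows(
  increments=[
    [[-0.1,0.3,-0.8],[-8,1,-1],0.2],
    [[-0.1,0.3,-0.7],[-8,1,-1],0.2],
    [[0,0,0],[0,0,16],0.2],
    [[0,0,0],[0,0,16],0.2],
    [[0,0,0],[0,0,14],0.2],
    [[0,0,0],[0,0,10],0.2],
  ],
)

```text
t: 4.3
ee_pos: [0.6516, -0.2228, 0.2183]
ee_rot: [-0.008, 0.99, -0.057, -0.129]
ft_force: [0.7, 0.3, 0.1]
gripper_width: 0.6
```

```bash

python3 - <<'E'
from s1 import *
print(TR()[0],g); rows(g,Rt,2,0.2)
s=snap('side','a.png');t=snap('top','b.png')
cv2.imwrite('pics/c2.png',np.hstack([cv2.resize(s['pixels'][170:310,190:330,::-1],(400,400)),cv2.resize(t['pixels'][140:280,260:400,::-1],(400,400))]))
E
```

```text
[ 0.65157081 -0.2228084   0.21828274] [ 0.65095388 -0.22209699  0.20511392]
[[[0.0, -0.0, 0.0], [1.4, -0.3, 6.5], 0.2], [[0.0, -0.0, 0.0], [1.4, -0.3, 6.5], 0.2]]
```

View pics/c2.png

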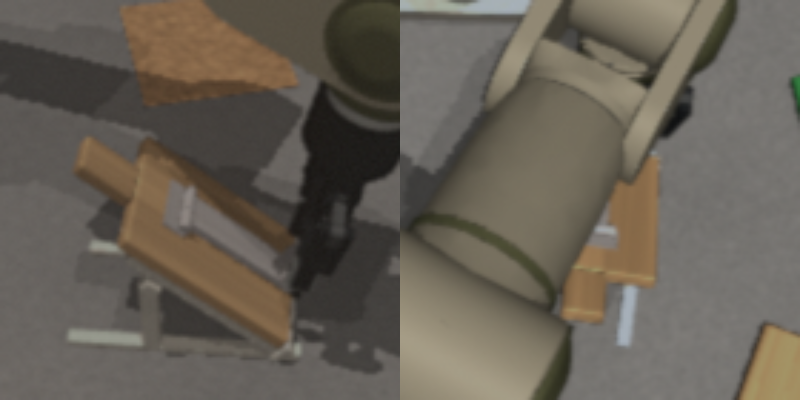

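The crop shows the fingers straddling the tab at about (300,265) on the left panel, with the mirror undisturbed. I lower the rest and close.

Call:
send_rows(
  increments=[
    [[0,0,0],[1.5,0,7],0.2],
    [[0,0,0],[1,0,6],0.2],
    [[0,0,0],[0,0,0],-1],
    [[0,0,0],[0,0,0],-1],
    [[0,0,0],[0,0,0],-1],
    [[0,0,0],[0,0,0],-1],
  ],
)

```text
t: 5.15
ee_pos: [0.6511, -0.2225, 0.2047]
ee_rot: [-0.008, 0.99, -0.057, -0.129]
ft_force: [0.2, 0.3, 0.0]
gripper_width: 0.34
```

```bash
cat > s2.py <<'E'
from s1 import *
h=v[:3]+R@np.array([.07,0,.012])
def arc(dth,n,grip):
    "rows turning about the hinge by dth (deg), tool fixed to the leg"
    p,Rc=TR(); w=-R[:,1]; D=Ro.from_rotvec(w*np.radians(dth)).as_matrix()
    D1=Ro.from_rotvec(w*np.radians(dth/n)).as_matrix()
    turn=np.degrees(Ro.from_matrix(Rc.T@D1@Rc).as_rotvec()); sh=Rc.T@(D1@(p-h)+h-p)*1000
    print(n,'x',turn.round(2),sh.round(2))
E
python3 - <<'E'
from s2 import *
print(TR()[0],g,status.get_state()['ft_force']); arc(45.8,10,-1); arc(45.8,12,-1)
E
```

```text
[ 0.65110514 -0.22245791  0.20467328] [ 0.65095388 -0.22209699  0.20511392] [0.21359326 0.29206821 0.00092206]
10 x [-0.01  4.58  0.  ] [-10.87  -0.02  -7.52]
12 x [-0.01  3.82  0.  ] [-9.02 -0.02 -6.33]
```

Call:
send_rows(
  increments=[
    [[0,3.8,0],[-9,0,-6.3],-1],
    [[0,3.8,0],[-9,0,-6.3],-1],
    [[0,3.8,0],[-9,0,-6.3],-1],
    [[0,3.8,0],[-9,0,-6.3],-1],
  ],
)

```text
t: 5.65
ee_pos: [0.6191, -0.2187, 0.236]
ee_rot: [0.0, 0.998, -0.058, 0.006]
ft_force: [0.7, 0.8, -0.5]
gripper_width: 0.338
```

```bash
cat >> s2.py <<'E'
def target(deg,n):
    "rows to the pose for leg angle deg, from the grasp pose saved"
    p0,R0=np.load('gp.npy')[:,0],np.load('gp.npy')[:,1:]
    D=Ro.from_rotvec(-R[:,1]*np.radians(deg)).as_matrix(); rows(D@(p0-h)+h,D@R0,n,-1)
def ang():
    R0=np.load('gp.npy')[:,1:]; return np.degrees(Ro.from_matrix(TR()[1]@R0.T).as_rotvec()).round(2)
E
python3 - <<'E'
from s2 import *
R0=q2R([-0.008,0.99,-0.057,-0.129]); R0=Ro.from_matrix(R0).as_matrix()
np.save('gp.npy',np.c_[[0.65110514,-0.22245791,0.20467328],R0])
print(ang(),status.get_state()['ft_force']); target(16,1); target(20,1); target(45.8,9)
p0=np.load('gp.npy')[:,0];a=ang();D=Ro.from_rotvec(np.radians(a)).as_matrix();print(TR()[0]-(D@(p0-h)+h))
E
```

```text
[ -1.86 -15.38  -0.  ] [ 0.73477114  0.77091905 -0.49502059]
[[[0.1, 0.5, -0.0], [-0.9, -0.1, -0.6], -1]]
[[[0.0, 4.5, -0.0], [-10.4, -0.1, -7.1], -1]]
[[[-0.0, 3.4, -0.0], [-8.9, -0.0, -3.5], -1], [[-0.0, 3.4, -0.0], [-8.7, -0.0, -4.1], -1], [[-0.0, 3.4, -0.0], [-8.4, -0.0, -4.6], -1], [[-0.0, 3.4, -0.0], [-8.1, -0.0, -5.1], -1], [[-0.0, 3.4, -0.0], [-7.8, -0.0, -5.5], -1], [[-0.0, 3.4, -0.0], [-7.5, -0.0, -6.0], -1], [[-0.0, 3.4, -0.0], [-7.1, -0.0, -6.4], -1], [[-0.0, 3.4, -0.0], [-6.7, -0.0, -6.8], -1], [[-0.0, 3.4, -0.0], [-6.3, -0.0, -7.2], -1]]
[-0.00026853 -0.00012685  0.00027778]
```

Tracking is excellent and forces are negligible. I go on along the arc, stopping short of the stop for a check.

Call:
send_rows(
  increments=[
    [[0,3.9,0],[-9.1,0,-6.2],-1],
    [[0,3.9,0],[-9.1,0,-6.2],-1],
    [[0,3.9,0],[-9.1,0,-6.2],-1],
    [[0,3.9,0],[-9.1,0,-6.2],-1],
    [[0,3.9,0],[-9.1,0,-6.2],-1],
    [[0,3.9,0],[-9.1,0,-6.2],-1],
    [[0,2,0],[-4.6,0,-3.1],-1],
  ],
)

```text
t: 6.52
ee_pos: [0.5505, -0.2105, 0.2657]
ee_rot: [0.014, 0.971, -0.056, 0.231]
ft_force: [0.2, 1.2, 0.0]
gripper_width: 0.34
```

```bash
python3 - <<'E'
from s2 import *
print(ang(),status.get_state()['ft_force']); target(45.8,1);target(47,1)
E
```

```text
[-4.980e+00 -4.134e+01  2.000e-02] [0.17397347 1.16860671 0.0111743 ]
[[[0.1, 4.2, 0.0], [-9.5, 0.1, -6.3], -1]]
[[[0.1, 5.4, 0.0], [-12.4, 0.1, -8.1], -1]]
```

Call:
send_rows(
  increments=[
    [[0,2.5,0],[-5.6,0,-3.8],-1],
    [[0,2,0],[-4,0,-2.6],-1],
    [[0,0,0],[0,0,0],-1],
  ],
)

```text
t: 6.9
ee_pos: [0.5378, -0.209, 0.2672]
ee_rot: [0.017, 0.961, -0.055, 0.269]
ft_force: [1.9, 1.4, -0.3]
gripper_width: 0.34
```

```bash
python3 - <<'E'
from s2 import *
print(ang(),status.get_state()['ft_force']); target(47,1)
E
```

```text
[-5.510e+00 -4.583e+01  4.000e-02] [ 1.87639215  1.44838615 -0.34351638]
[[[0.1, 0.8, 0.1], [-1.5, 0.1, -1.1], -1]]
```

Call:
send_rows(
  increments=[
    [[0,0,0],[0,0,0],-1],
    [[0,0,0],[0,0,0],0.2],
    [[0,0,0],[0,0,0],0.2],
    [[0,0,0],[0,0,0],0.2],
    [[0,0,0],[0,0,-20],0.2],
    [[0,0,0],[0,0,-40],0.2],
    [[0,0,0],[0,0,-50],0.2],
    [[0,0,0],[0,0,-50],0.2],
  ],
)

```text
t: 7.9
ee_pos: [0.4528, -0.1985, 0.4084]
ee_rot: [0.016, 0.962, -0.055, 0.267]
ft_force: [-0.3, -0.8, 0.5]
gripper_width: 0.601
```

```bash
cat > s3.py <<'E'
from h import *
v=np.load('mir.npy'); R=Rm(v[3],v[4]); lug=v[:3]
LT=lambda R: np.c_[R[:,1]*-1,R[:,2]*-1,R[:,0]]   # candidate, jaws along mirror z
LT2=lambda R: np.c_[R[:,1],R[:,2],R[:,0]]
E
python3 - <<'E'
from s3 import *
np.set_printoptions(precision=4,suppress=True)
st=status.get_state(); print(st['joint_positions'])
s=snap('side')
for q in LOC:
    print(q,[(np.round(d['centre'],3),round(d['conf'],2)) for d in cams.spot_point('side',q) if abs(d['centre'][1]+.215)<.09 and d['centre'][0]>.44])
t=snap('top')
cv2.imwrite('pics/c3.png',np.hstack([cv2.resize(s['pixels'][170:310,190:330,::-1],(400,400)),cv2.resize(t['pixels'][140:280,260:400,::-1],(400,400))]))
Rc=TR()[1]
for f in (LT,LT2): print(np.linalg.det(f(R)), np.degrees(Ro.from_matrix(Rc.T@f(R)).as_rotvec()))
E
```

```text
[-0.7033  0.2178  1.5637  0.3645  0.9276  0.8251]
mirror_lug [(array([ 0.462, -0.199,  0.14 ]), 0.64)]
mirror_centre [(array([ 0.539, -0.208,  0.074]), 0.92)]
edge_a [(array([ 0.611, -0.157,  0.024]), 0.6), (array([ 0.602, -0.275,  0.026]), 0.59)]
edge_b [(array([ 0.611, -0.157,  0.024]), 0.6), (array([ 0.602, -0.275,  0.026]), 0.59)]
leg_hinge [(array([ 0.519, -0.204,  0.102]), 0.71)]
leg_tab [(array([ 0.619, -0.218,  0.131]), 0.75)]
leg_foot [(array([ 0.639, -0.224,  0.117]), 0.78)]
1.0 [14.6733 14.8386 89.2718]
1.0 [-14.8278  14.6625 -88.9663]
```

View pics/c3.png

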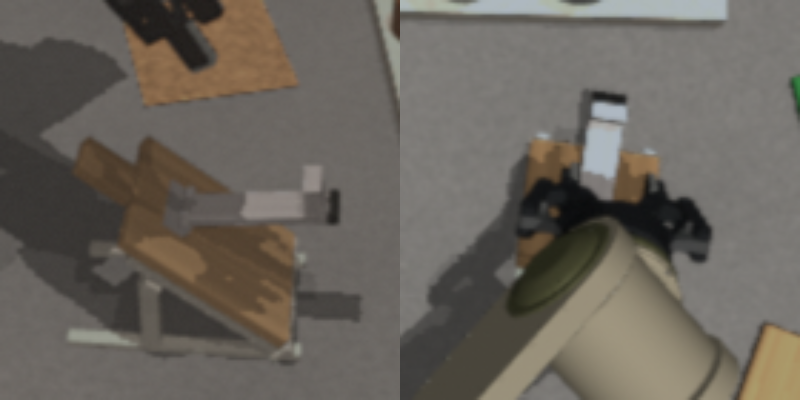

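The crop shows the leg standing level and open, with the tab at (312,178). The lug, centre and edges have not moved. Network points for hinge and tab give a leg angle of about 0.8. Next I go to the lug with the jaws across its thickness.

```bash
cat >> s3.py <<'E'
Rt=LT2(R); g=lug-Rt[:,2]*.155; pre=g-Rt[:,2]*.05
E
python3 - <<'E'
from s3 import *
print(g,pre); rows(pre,Rt,10,0.1)
E
```

```text
[ 0.34370352 -0.18599261  0.23880161] [ 0.30580409 -0.18153912  0.2711095 ]
[[[-1.5, 1.5, -8.9], [-19.7, -0.1, 3.8], 0.1], [[-1.5, 1.5, -8.9], [-19.6, -3.2, 3.3], 0.1], [[-1.5, 1.5, -8.9], [-18.9, -6.3, 2.6], 0.1], [[-1.5, 1.5, -8.9], [-17.8, -9.2, 2.0], 0.1], [[-1.5, 1.5, -8.9], [-16.2, -11.9, 1.3], 0.1], [[-1.5, 1.5, -8.9], [-14.2, -14.3, 0.5], 0.1], [[-1.5, 1.5, -8.9], [-11.8, -16.3, -0.2], 0.1], [[-1.5, 1.5, -8.9], [-9.1, -17.9, -0.9], 0.1], [[-1.5, 1.5, -8.9], [-6.2, -19.1, -1.6], 0.1], [[-1.5, 1.5, -8.9], [-3.2, -19.7, -2.2], 0.1]]
```

Call:
send_rows(
  increments=[
    [[-1.5,1.5,-8.9],[-18,0,-3],0.1],
    [[-1.5,1.5,-8.9],[-18,-3,-3],0.1],
    [[-1.5,1.5,-8.9],[-18,-6,-4],0.1],
    [[-1.5,1.5,-8.9],[-17,-9,-4],0.1],
    [[-1.5,1.5,-8.9],[-16,-12,-5],0.1],
    [[-1.5,1.5,-8.9],[-14,-14,-6],0.1],
    [[-1.5,1.5,-8.9],[-12,-15,-6],0.1],
    [[-1.5,1.5,-8.9],[-9,-15,-6],0.1],
    [[-1.5,1.5,-8.9],[-6,-15,-6],0.1],
    [[-1.5,1.5,-8.9],[-3,-15,-6],0.1],
  ],
)

```text
t: 9.6
ee_pos: [0.2883, -0.1809, 0.3241]
ee_rot: [0.306, 0.685, 0.597, 0.283]
ft_force: [0.3, -0.1, -0.4]
gripper_width: 0.55
```

```bash

python3 - <<'E'
from s3 import *
print(status.get_state()['joint_positions'].round(2), TR()[0],pre); rows(pre+[0,0,.05],Rt,3,0.1); rows(pre,Rt,5,.1,pre+[0,0,.05],Rt)
E
```

```text
[-1.08  0.06  2.13  1.14  0.76 -1.75] [ 0.28831398 -0.18085369  0.32411721] [ 0.30580409 -0.18153912  0.2711095 ]
[[[-0.2, -0.1, -0.4], [0.5, 3.0, 5.1], 0.1], [[-0.2, -0.1, -0.4], [0.5, 3.0, 5.1], 0.1], [[-0.2, -0.1, -0.4], [0.5, 3.0, 5.1], 0.1]]
[[[0.0, 0.0, 0.0], [0.0, -7.6, 6.5], 0.1], [[0.0, 0.0, 0.0], [0.0, -7.6, 6.5], 0.1], [[0.0, 0.0, 0.0], [0.0, -7.6, 6.5], 0.1], [[0.0, 0.0, 0.0], [0.0, -7.6, 6.5], 0.1], [[0.0, 0.0, 0.0], [0.0, -7.6, 6.5], 0.1]]
```

Call:
send_rows(
  increments=[
    [[-0.3,-0.2,-0.6],[1,4,8],0.1],
    [[-0.3,-0.1,-0.6],[0.5,5,8],0.1],
    [[0,0,0],[0,-10,8],0.1],
    [[0,0,0],[0,-10,8],0.1],
    [[0,0,0],[0,-10,8],0.1],
    [[0,0,0],[0,-8,7],0.1],
  ],
)

```text
t: 10.35
ee_pos: [0.3111, -0.1822, 0.2698]
ee_rot: [0.313, 0.681, 0.599, 0.282]
ft_force: [-0.8, -0.3, 0.1]
gripper_width: 0.549
```

```bash

python3 - <<'E'
from s3 import *
print(status.get_state()['joint_positions'].round(2), TR()[0],pre); rows(pre,Rt,1,0.1); rows(g,Rt,1,.1)
E
```

```text
[-1.01  0.23  2.18  1.44  0.65 -2.08] [ 0.31107071 -0.18220011  0.26980628] [ 0.30580409 -0.18153912  0.2711095 ]
[[[0.1, -0.1, -0.6], [0.0, -2.4, -4.9], 0.1]]
[[[0.1, -0.1, -0.6], [-0.0, -2.5, 45.1], 0.1]]
```

Call:
send_rows(
  increments=[
    [[0.1,-0.1,-0.6],[0,-2.5,10],0.1],
    [[0,0,0],[0,0,12],0.1],
    [[0,0,0],[0,0,12],0.1],
    [[0,0,0],[0,0,8],0.1],
  ],
)

```text
t: 10.85
ee_pos: [0.3465, -0.1857, 0.2386]
ee_rot: [0.312, 0.68, 0.602, 0.28]
ft_force: [-0.8, 0.4, 0.4]
gripper_width: 0.552
```

```bash

python3 - <<'E'
from s3 import *
print(status.get_state()['joint_positions'].round(2), TR()[0],g,status.get_state()['ft_force']); rows(g,Rt,1,0.1)
s=snap('side')
cv2.imwrite('pics/c4.png',cv2.resize(s['pixels'][150:300,150:350,::-1],(800,600),interpolation=cv2.INTER_CUBIC))
E
```

```text
[-0.92  0.35  2.14  1.62  0.58 -2.22] [ 0.34646966 -0.18572454  0.23857783] [ 0.34370352 -0.18599261  0.23880161] [-0.76740345  0.39730237  0.41200435]
[[[-0.2, -0.1, -0.4], [-0.6, -1.6, -2.2], 0.1]]
```

View pics/c4.png

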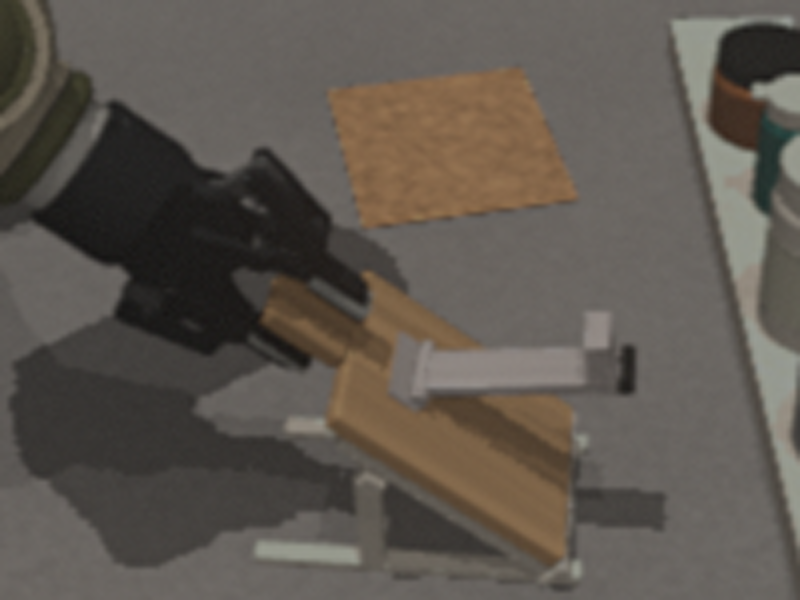

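The picture shows the jaws above and below the lug at about (320,300), clear of the rack, with the leg still open. I close on it.

Call:
send_rows(
  increments=[
    [[-0.2,0,-0.4],[0,-1.5,-2],0.1],
    [[0,0,0],[0,0,0],-1],
    [[0,0,0],[0,0,0],-1],
    [[0,0,0],[0,0,0],-1],
    [[0,0,0],[0,0,0],-1],
    [[0,0,0],[0,0,0],-1],
  ],
)

```text
t: 11.65
ee_pos: [0.344, -0.1853, 0.2386]
ee_rot: [0.313, 0.678, 0.603, 0.28]
ft_force: [1.4, 0.2, -2.7]
gripper_width: 0.158
```

```bash

python3 - <<'E'
from s3 import *
p,Rc=TR(); print(p,g,status.get_state()['ft_force'])
np.save('gl.npy',np.c_[p,Rc])   # TCP pose with mirror as fitted
# target: intermediate high above, half-turned; then over the mat
yaw=np.radians(9.8); mat=np.array([.542,.153,.003])
T=Rc.T@R; off=Rc.T@(lug-p); print('mirror in tool',T.round(3),off)
Rm1=Rm(yaw,np.radians(110)); 
edge=mat+Rm(yaw,0)@[-.0475,0,0]
lug1=edge-Rm1@np.array([.185,0,.007]); Rt1=Rm1@T.T; p1=lug1-Rt1@off
print('place',lug1,p1); np.save('pl.npy',np.c_[p1,Rt1])
# path rows: lift
a=p+R[:,2]*.04+np.array([0,0,.10]); print('lift tool',Rc.T@np.array([0,0,.1]),Rc.T@R[:,2])
E
```

```text
[ 0.34403614 -0.1852754   0.23858292] [ 0.34370352 -0.18599261  0.23880161] [ 1.42949382  0.24795724 -2.68095908]
mirror in tool [[-0.002  1.     0.   ]
 [ 0.001 -0.     1.   ]
 [ 1.     0.002 -0.001]] [-0.001104    0.00017194  0.15466825]
place [0.55106169 0.15456523 0.17923728] [0.60305535 0.16430834 0.32458254]
lift tool [ 0.00015703  0.0762517  -0.06469663] [ 1.25948299e-04  9.99999428e-01 -1.06207608e-03]
```

Call:
send_rows(
  increments=[
    [[0,0,0],[0,6,0],-1],
    [[0,0,0],[0,10,0],-1],
    [[0,0,0],[0,14,0],-1],
    [[0,0,0],[0,17,-10],-1],
    [[0,0,0],[0,18,-15],-1],
    [[0,0,0],[0,18,-15],-1],
    [[0,0,0],[0,18,-15],-1],
    [[0,0,0],[0,18,-15],-1],
    [[0,0,0],[0,15,-12],-1],
  ],
)

```text
t: 12.78
ee_pos: [0.3675, -0.1867, 0.3929]
ee_rot: [0.304, 0.681, 0.606, 0.276]
ft_force: [-0.4, -0.8, -4.3]
gripper_width: 0.158
```

```bash

python3 - <<'E'
from s3 import *
st=status.get_state(); print(st['joint_positions'].round(2),st['ft_force'],TR()[0])
P=np.load('pl.npy'); rows(P[:,0]+[0,0,.12],P[:,1:],18,-1)
E
```

```text
[-0.87  0.07  1.85  0.87  0.75 -1.27] [-0.39949109 -0.79271582 -4.27621781] [ 0.36746717 -0.18665422  0.39289788]
[[[3.8, 0.2, -0.9], [20.9, 9.2, 6.3], -1], [[3.8, 0.2, -0.9], [20.7, 9.9, 5.7], -1], [[3.8, 0.2, -0.9], [20.5, 10.6, 5.1], -1], [[3.8, 0.2, -0.9], [20.3, 11.3, 4.5], -1], [[3.8, 0.2, -0.9], [20.1, 11.9, 3.8], -1], [[3.8, 0.2, -0.9], [19.9, 12.4, 3.1], -1], [[3.8, 0.2, -0.9], [19.7, 12.9, 2.3], -1], [[3.8, 0.2, -0.9], [19.5, 13.4, 1.5], -1], [[3.8, 0.2, -0.9], [19.2, 13.8, 0.7], -1], [[3.8, 0.2, -0.9], [19.0, 14.1, -0.2], -1], [[3.8, 0.2, -0.9], [18.8, 14.4, -1.0], -1], [[3.8, 0.2, -0.9], [18.5, 14.6, -1.9], -1], [[3.8, 0.2, -0.9], [18.3, 14.7, -2.8], -1], [[3.8, 0.2, -0.9], [18.1, 14.8, -3.7], -1], [[3.8, 0.2, -0.9], [17.9, 14.8, -4.6], -1], [[3.8, 0.2, -0.9], [17.6, 14.8, -5.5], -1], [[3.8, 0.2, -0.9], [17.4, 14.7, -6.4], -1], [[3.8, 0.2, -0.9], [17.2, 14.5, -7.3], -1]]
```

Call:
send_rows(
  increments=[
    [[3.8,0.2,-0.9],[21,9,6],-1],
    [[3.8,0.2,-0.9],[21,10,6],-1],
    [[3.8,0.2,-0.9],[20.5,11,5],-1],
    [[3.8,0.2,-0.9],[20,11,4.5],-1],
    [[3.8,0.2,-0.9],[20,12,4],-1],
    [[3.8,0.2,-0.9],[20,12.5,3],-1],
    [[3.8,0.2,-0.9],[20,13,2],-1],
    [[3.8,0.2,-0.9],[19.5,13.5,1.5],-1],
    [[3.8,0.2,-0.9],[19,14,1],-1],
    [[3.8,0.2,-0.9],[19,14,0],-1],
  ],
)

```text
t: 14.02
ee_pos: [0.4991, 0.0153, 0.4139]
ee_rot: [0.056, 0.69, 0.721, 0.037]
ft_force: [0.3, 0.5, -5.1]
gripper_width: 0.153
```

Call:
send_rows(
  increments=[
    [[3.8,0.2,-0.9],[19,14.5,-1],-1],
    [[3.8,0.2,-0.9],[18.5,14.5,-2],-1],
    [[3.8,0.2,-0.9],[18,14.5,-3],-1],
    [[3.8,0.2,-0.9],[18,15,-4],-1],
    [[3.8,0.2,-0.9],[18,15,-4.5],-1],
    [[3.8,0.2,-0.9],[17.5,15,-5.5],-1],
    [[3.8,0.2,-0.9],[17.5,14.5,-6.5],-1],
    [[3.8,0.2,-0.9],[17,14.5,-7],-1],
  ],
)

```text
t: 15.02
ee_pos: [0.6089, 0.1759, 0.4253]
ee_rot: [-0.146, 0.63, 0.746, -0.157]
ft_force: [-0.6, -0.1, -4.0]
gripper_width: 0.16
```

```bash

python3 - <<'E'
from s3 import *
st=status.get_state(); print(st['joint_positions'].round(2),st['ft_force'],TR()[0])
P=np.load('pl.npy'); print(P[:,0]+[0,0,.12]); rows(P[:,0]+[0,0,.06],P[:,1:],4,-1)
E
```

```text
[ 0.1   0.59  0.9  -0.01  2.09 -0.08] [-0.55496747 -0.14031144 -3.9841787 ] [0.60887578 0.17591385 0.42526182]
[0.60305535 0.16430834 0.44458254]
[[[-1.2, -0.3, 0.0], [-2.8, 2.5, 10.0], -1], [[-1.2, -0.3, 0.0], [-2.8, 2.3, 10.0], -1], [[-1.2, -0.3, 0.0], [-2.7, 2.1, 10.1], -1], [[-1.2, -0.3, 0.0], [-2.7, 1.9, 10.2], -1]]
```

Call:
send_rows(
  increments=[
    [[-1.2,-0.3,0],[-3,2.5,10],-1],
    [[-1.2,-0.3,0],[-3,2.5,10],-1],
    [[-1.2,-0.3,0],[-2.5,2,10],-1],
    [[-1.2,-0.3,0],[-2.5,2,10],-1],
    [[0,0,0],[0,0,0],-1],
  ],
)

```text
t: 15.65
ee_pos: [0.6044, 0.1656, 0.3786]
ee_rot: [-0.114, 0.632, 0.754, -0.134]
ft_force: [0.5, -0.3, -3.8]
gripper_width: 0.159
```

```bash
cat > s4.py <<'E'
from s3 import *
np.set_printoptions(precision=4,suppress=True)
yaw=np.radians(9.8); mat=np.array([.542,.153,.003]); GL=np.load('gl.npy')
T=GL[:,1:].T@R; off=GL[:,1:].T@(lug-GL[:,0])
a=np.radians(45.8)
L2=dict(LOC); L2['leg_tab']=tuple(np.array([.07,0,.012])+[.099*np.cos(a)-.018*np.sin(a),0,.099*np.sin(a)+.018*np.cos(a)]); L2['leg_foot']=(.07+.118*np.cos(a),0,.012+.118*np.sin(a))
def see(cam):
    p,Rc=TR(); Rmm=Rc@T; l=p+Rc@off; s=snap(cam); o=[]
    for q in L2:
        e=l+Rmm@np.array(L2[q])
        for d in cams.spot_point(cam,q):
            if d['conf']>.3 and np.linalg.norm(e-d['centre'])<.04: o.append((q,np.array(d['centre']))); print(cam,q,'seen-expected',np.array(d['centre'])-e,'z',d['centre'][2])
    return s,o,l,Rmm
E
python3 - <<'E'
from s4 import *
P=np.load('pl.npy'); print(TR()[0],P[:,0]+[0,0,.06])
s,o,l,Rmm=see('side'); t,o2,_,_=see('top')
cv2.imwrite('pics/c5.png',np.hstack([cv2.resize(s['pixels'][110:230,190:310,::-1],(400,400)),cv2.resize(t['pixels'][130:270,120:260,::-1],(400,400))]))
rows(P[:,0]+[0,0,.06],P[:,1:],1,-1)
E
```

```text
[0.6044 0.1656 0.3786] [0.6031 0.1643 0.3846]
side mirror_lug seen-expected [ 0.0012 -0.0009 -0.0014] z 0.232
side mirror_centre seen-expected [0.0002 0.0009 0.0047] z 0.1396
side edge_b seen-expected [ 0.0015  0.0028 -0.001 ] z 0.0564
side leg_hinge seen-expected [ 0.0004  0.0019 -0.0005] z 0.1631
side leg_hinge seen-expected [-0.0214 -0.0046 -0.0276] z 0.136
side leg_tab seen-expected [ 0.0004 -0.0023 -0.0016] z 0.0805
side leg_foot seen-expected [ 0.001   0.0013 -0.0018] z 0.0554
top mirror_lug seen-expected [ 0.0011  0.002  -0.0018] z 0.2329
top mirror_centre seen-expected [-0.0019 -0.0031  0.0015] z 0.1375
top edge_a seen-expected [ 0.0004 -0.002   0.0007] z 0.0592
top edge_b seen-expected [0.0013 0.0018 0.0034] z 0.0619
top leg_hinge seen-expected [0.0012 0.0001 0.0002] z 0.165
top leg_tab seen-expected [-0.005  -0.0026  0.0022] z 0.0857
top leg_foot seen-expected [-0.0023  0.0005  0.    ] z 0.0586
[[[-0.0, 0.1, 0.3], [-1.2, -3.2, -3.9], -1]]
```

View pics/c5.png

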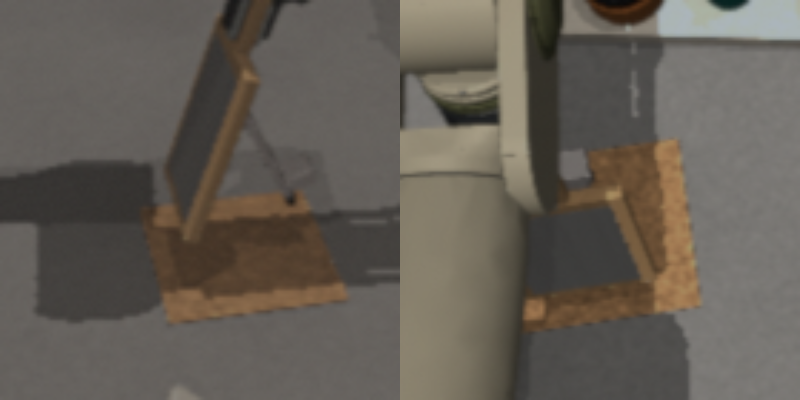

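The mirror hangs as expected above the mat: glass to the robot, leg behind, and model and networks agreeing within about 3 mm. I lower it gently.

Call:
send_rows(
  increments=[
    [[0,0,0.2],[-1,1.5,9],-1],
    [[0,0,0],[0,3,9],-1],
    [[0,0,0],[0,3,8],-1],
    [[0,0,0],[0,2.7,7.5],-1],
    [[0,0,0],[0,2,5],-1],
    [[0,0,0],[0,1,3],-1],
    [[0,0,0],[0,0,0],-1],
  ],
)

```text
t: 17.32
ee_pos: [0.6027, 0.1644, 0.3324]
ee_rot: [-0.113, 0.634, 0.753, -0.134]
ft_force: [-0.0, -0.3, -4.0]
gripper_width: 0.157
```

```bash

python3 - <<'E'
from s4 import *
P=np.load('pl.npy'); print(TR()[0]-P[:,0],status.get_state()['ft_force'])
rows(P[:,0],P[:,1:],1,-1)
E
```

```text
[-0.0003  0.0001  0.0078] [-0.0264 -0.3208 -4.0296]
[[[-0.1, 0.1, 0.1], [-0.1, 3.0, 7.2], -1]]
```

Call:
send_rows(
  increments=[
    [[0,0,0],[0,0.7,2],-1],
    [[0,0,0],[0,0.7,1.5],-1],
    [[0,0,0],[0,0.5,1.4],-1],
    [[0,0,0],[0,0.5,1],-1],
  ],
)

```text
t: 17.82
ee_pos: [0.603, 0.1644, 0.3264]
ee_rot: [-0.113, 0.634, 0.754, -0.133]
ft_force: [-0.0, 0.3, -4.5]
gripper_width: 0.157
```

Call:
send_rows(
  increments=[
    [[0,0,0],[0,0.4,1],-1],
    [[0,0,0],[0,0.3,0.8],-1],
  ],
)

```text
t: 18.08
ee_pos: [0.6028, 0.1644, 0.325]
ee_rot: [-0.113, 0.634, 0.753, -0.133]
ft_force: [-1.8, -1.4, 4.1]
gripper_width: 0.155
```

Call:
send_rows(
  increments=[
    [[0,0,0],[0,0,0],-0.5],
    [[0,0,0],[0,0,0],-0.3],
    [[0,0,0],[0,0,0],-0.1],
    [[0,0,0],[0,0,0],0],
    [[0,0,0],[0,0,0],0],
  ],
)

```text
t: 18.7
ee_pos: [0.603, 0.1644, 0.326]
ee_rot: [-0.112, 0.634, 0.754, -0.133]
ft_force: [-0.0, 0.2, 0.6]
gripper_width: 0.501
```

```bash

python3 - <<'E'
from s4 import *
P=np.load('pl.npy'); print(TR()[0]-P[:,0],status.get_state()['ft_force'])
s,o,l,Rmm=see('side')
E
```

```text
[-0.0001  0.0001  0.0014] [-0.0101  0.1667  0.5606]
side mirror_lug seen-expected [-0.0005 -0.005  -0.0029] z 0.1776
side mirror_centre seen-expected [-0.0044 -0.003   0.0011] z 0.0829
side edge_a seen-expected [-0.0011  0.0026 -0.004 ] z 0.0001
side edge_b seen-expected [0.0026 0.0047 0.0008] z 0.0051
side leg_hinge seen-expected [-0.0032  0.0012 -0.0012] z 0.1094
side leg_tab seen-expected [-0.0002 -0.0009 -0.0026] z 0.0268
side leg_foot seen-expected [-0.0002 -0.0026  0.0022] z 0.0067
```

It stands free with wrist force back to zero. I retreat along the tool axis.

Call:
send_rows(
  increments=[
    [[0,0,0],[0,0,-10],0],
    [[0,0,0],[0,0,-20],0],
    [[0,0,0],[0,0,-30],0],
    [[0,0,0],[0,0,-40],0],
    [[0,0,0],[0,0,-20],0],
    [[0,0,0],[0,0,0],0],
  ],
)

```text
t: 19.85
ee_pos: [0.6447, 0.1716, 0.4453]
ee_rot: [-0.111, 0.634, 0.754, -0.132]
ft_force: [-0.0, 1.0, -0.7]
gripper_width: 0.497
```

```bash

python3 - <<'E'
from s4 import *
P=np.load('pl.npy'); import h
l=P[:,0]+P[:,1:]@off; Rmm=P[:,1:]@T; ims=[]
for cam in('side','top'):
    s=snap(cam)
    for q in L2:
        e=l+Rmm@np.array(L2[q])
        for d in cams.spot_point(cam,q)[:4]:
            c=np.array(d['centre'])
            if d['conf']>.3 and np.linalg.norm(e-c)<.06: print(cam,q,'in mat',Rm(yaw,0).T@(c-[.542,.153,0]),'vs plan',c-e)
    for q in ('tub','jar','pills','tin'): print(q,[np.round(d['centre'],3) for d in cams.spot_point(cam,q)[:1]])
    ims.append(s['pixels'][:,:,::-1])
cv2.imwrite('pics/c6.png',np.hstack([cv2.resize(ims[0][100:240,180:320],(400,400)),cv2.resize(ims[1][130:270,120:260],(400,400))]))
print(status.get_state()['t'])
E
```

```text
side mirror_lug in mat [ 0.0063 -0.0015  0.1787] vs plan [-0.0026 -0.002  -0.0005]
side mirror_centre in mat [-0.0296  0.0003  0.084 ] vs plan [-0.0029 -0.0002  0.0034]
side edge_a in mat [-0.05    0.0626  0.0022] vs plan [-0.0029  0.0022 -0.0008]
side leg_hinge in mat [-0.0075  0.0025  0.1099] vs plan [-0.0044  0.0018  0.0005]
side leg_tab in mat [ 0.0564 -0.0025  0.028 ] vs plan [ 0.001  -0.0024 -0.0001]
side leg_foot in mat [ 0.0476 -0.0004  0.0009] vs plan [-0.0002 -0.0005 -0.0022]
tub [array([ 0.775, -0.092,  0.032])]
jar [array([0.776, 0.132, 0.027])]
pills [array([0.774, 0.034, 0.033])]
tin [array([ 0.776, -0.202,  0.029])]
top mirror_lug in mat [ 0.007  -0.0013  0.18  ] vs plan [-0.002  -0.0017  0.0008]
top mirror_centre in mat [-0.0304 -0.0013  0.0836] vs plan [-0.0034 -0.0019  0.003 ]
top edge_a in mat [-0.0467  0.0551  0.0019] vs plan [ 0.0016 -0.0047 -0.0011]
top leg_hinge in mat [-0.0041  0.0008  0.1143] vs plan [-0.0008  0.0007  0.0049]
top leg_tab in mat [ 0.0519 -0.0005  0.032 ] vs plan [-0.0038 -0.0012  0.0039]
top leg_foot in mat [ 0.046  -0.0006  0.0015] vs plan [-0.0018 -0.001  -0.0016]
tub [array([ 0.777, -0.089,  0.027])]
jar [array([0.777, 0.13 , 0.03 ])]
pills [array([0.776, 0.035, 0.03 ])]
tin [array([ 0.782, -0.2  ,  0.028])]
21.05
```

View pics/c6.png

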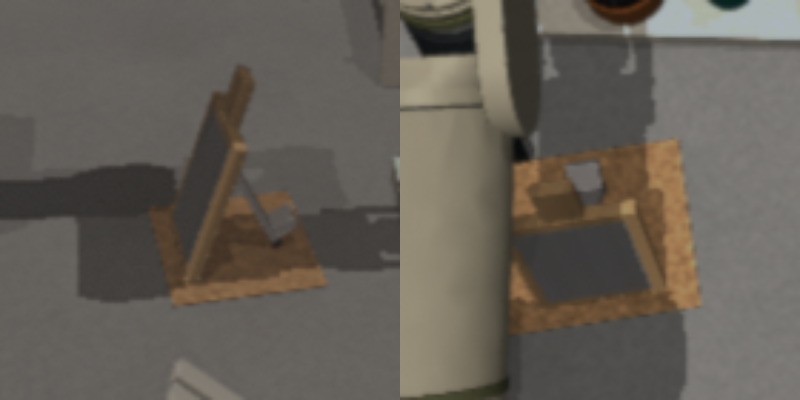

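The mirror stands on the mat with its edge at about (190,280) and its foot at (278,240) in the left panel. The gripper is clear of it, so I hand in.

```bash
python3 -c "
from plant import ticket; print(ticket.job_done())"
```

```text
the job is handed in; nothing more can be done
None
```

The mirror is standing on the cork mat on its bottom edge and open leg, glass towards the robot, and the job is handed in at about 21 s of the 53 s allowed. `job_done()` gives no verdict, so this rests on my own last checks.

**What I did:**
- I chose the smaller wooden mirror, the one on the rack, not the bigger wooden one or the green one.
- I gripped the tab and turned the leg about 46° until the wrist force rose slightly. I held it there before letting go, and a later look showed the mirror had not moved.
- I gripped the lug across its thickness, carried the mirror over, lowered it in steps of 1–2 mm to a contact of about 8 N, released and backed off.

**Last checks, both cameras:**

| Check | Measured |
|---|---|
| Bottom edge | about 48 mm on the robot's side of the mat centre, 2 mm above the counter |
| Foot | about 47 mm beyond the mat centre, 1 mm above the counter |
| Lug height | 179 mm |
| Squareness to the mat | aimed at the mat's measured turn of 9.8°, and the points seen match the plan |
| Shelf containers | where they were at the start, within the networks' error |
| Gripper | backed off 120 mm, nothing touching |

Most points agreed with the plan to within 5 mm, and the worst was about 5.4 mm. `edge_b` was not detected in the final view; just after release the side camera put it at 5 mm high and about 5 mm from where it was planned. No check failed.

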